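# Set the washer-base rail to its mark and lock the cam lever

## Task

The telescopic rail of the washer base, the one with its cam lever standing open, is too long: push its sliding leg in until the open end of the clamp collar just meets the edge of the tape mark on the bar. With the leg between the fingers so that it does not shift off the mark, squeeze the cam lever fully shut against the tube. Finish still gripping the leg, on its mark with the lever shut, without taking the hand away, and leave the wrench, the spirit level and the tub where they are.

Things in the scene. Friction and masses are not known exactly. Their poses are not given: they have to be found in the camera images.
- rail: Fixed half of the telescopic washer-base rail nearer the robot; heavy, does not move. Grey corner foot (90 x 90 mm, 74 mm high, lip 88 mm at its outer end) and a level steel bar, 20 x 20 mm, running into the sliding leg. Origin: foot's underside centre, on the counter. y: along the bar to the sliding leg; z up; x: the lever's side. Bar axis 50 mm above the counter, over the origin.
- tape: The length mark: one turn of black tape, 8 mm wide, flat round the bare steel bar (it stops nothing; the collar would slide over it). Origin: on the bar's axis, at the tape's edge that faces the sliding leg (the near edge, to which the collar's open end must come). Axes as rail; the tape lies from y = -8 mm to 0.
- leg: Sliding leg: steel tube 26 x 26 mm with a black clamp collar (36 x 36 mm) at its open end and a grey foot at the other. Origin: on the axis at the collar's open end, 50 mm above the counter; axes as rail. Collar y = 0 to 30 mm, bare tube 30 to 195 mm. Slides along y only, pushed by about 2 to 3 N (lever open), and stays where left; shut, the clamp holds about 20 N.
- leg_mouth (a point): Centre of the collar's open end (origin of leg): this must come to the tape's near edge. It starts 25 to 115 mm beyond it (at larger y); the leg can travel past every mark. With the lever half-way shut the clamp already drags on the bar.
- leg_grip (a point): Point on the tube's axis 66 mm from the collar's open end, 50 mm above the counter, beside the outer half of the lever: fingers pointing down and closing across the tube (along x) have the tube's bare side (x = -13 mm) under one pad and the lever's outer part under the other.
- leg_foot (a point): Top centre of the sliding leg's grey foot (90 x 90 mm, y = 190 to 280 mm in leg), 70 mm above the counter under a 4 mm ribbed rubber pad; a lip at its outer end is 88 mm high. (The second rail of the pair, finished and fixed, same shape, lever shut and no tape, stands on the far side of the counter, 0.79 m or more from the robot.)
- lever (a joint): Cam lever angle, rad: 0 fully shut along the tube, 0.62 fully open; starts at 0.42 to 0.56. Tube and lever together are 35 mm wide when shut, about 35 mm + 62 mm x sin(angle) over the tip when open. The clamp begins to bite below 0.40. The lever is stiff and stays where left, shut too (self-locking cam); moving its tip takes about 7 N when open, rising to about 11 N when nearly shut.
- lever_pin (a point): Axis of the lever's upright pin, at x = 21, y = 14 mm in leg, 50 mm above the counter, between two ears that reach out to x = 31 mm (y = 3 to 25 mm). From the pin the black lever (62 mm long, 7 mm thick, 22 mm high) points along +y, away from the collar's open end; shut it lies from x = 15 to 22 mm.
- lever_tip (a point): Outer face of the lever at its tip, 62 mm from the pin, 50 mm above the counter (the lever reaches from 39 to 61 mm). It swings out to +x of leg when open, level, about the pin.
- wrench: Bystander: a steel wrench lying on the counter. Origin: underside of its middle.
- level: Bystander: an aluminium spirit level, 230 x 22 x 45 mm, standing on its edge. Origin: centre of its underside.
- tub: Bystander: a round orange detergent tub, 164 mm across, 195 mm high. Origin: centre of its underside.

How it is judged:
By the outcome, as a careful person would: the job done as asked, in the order asked, and still so for the second after the job is handed in, while the arm keeps its last pose, push and grip.
It also fails if it takes over 45 s, if anything falls off the work surface, if the arm or the gripper's body presses on something with over 40 N, if the wrist force passes 120 N, or if a joint passes its speed limit or range.

## Robot

A 6-joint arm with a two-finger parallel gripper is mounted at the origin on the work surface. World frame = base frame: x ahead of the robot, y to its left, z up, the work surface at z = 0. Lengths are in m, angles in rad, forces in N, time in s.
With the tool pointing down it reaches from about 0.25 to 0.8 m from the base axis. Payload 8.5 kg.
Tool frame: the origin (TCP) lies between the finger pads, 19 mm behind the fingertips; this is the grasp point; z points along the fingers, y is the line along which they close (so a half turn about z gives the same grasp; the last joint's range is limited). The gripper opens to 85 mm and grips with 20 to 120 N. Pads are 22 mm wide; open, the fingers measure 114 mm over their backs; the gripper's body (76 mm by 85 mm) begins 54 mm behind the grasp point. The pads swing forward as they close: fully open they stand 13 mm farther back than shut.
Start: joints at [0, 0.238, -0.013, 1.319, 0, 1.571], TCP at [0.525, -0, 0.25] pointing down, gripper open.
Joint ranges: [-2.66, 2.66], [-1.03, 1.9], [-1.14, 1.46], [-1.82, 2.27], [-1.45, 1.34], [-3.14, 3.14]. Speed limits (rad/s): [2.22, 2.22, 2.79, 3.14, 3.14, 3.14].

## Interface

Orientations are given as a unit quaternion [w, x, y, z].
In Python, from station import readout, optics, order gives the robot as it stands. The module is installed in compiled form; this text tells all that it offers.
- The arm moves only by the shell command python3 -m handwheel 'ROWS' [OPENING]. ROWS is JSON, a list of rows, each an object of numbers: "dx", "dy", "dz": the shift along the tool's x, y, z in m; "wx", "wy", "wz": the turn, a rotation vector about the tool's x, y, z in degrees. In form: [{"dx": .., "dy": .., "dz": .., "wx": .., "wy": .., "wz": ..}, ...]. A call has 1 to 20 rows; each row shifts and turns the commanded pose from where the row before left it, along the tool's axes as they then stand; what a row does not reach is not made up. A row lasts 1/10 s, in which the tool goes at most 50 mm and 8.59 degrees, less where a joint would pass 70% of its speed; a pose out of reach is approached as far as the arm can. A call is refused whole if a number of a shift passes 0.05 or a number of a turn 8.59, either way. A call with a gripper value outside its range is refused whole. OPENING is the opening, from 0 (shut) to 1 (fully open), set as the call begins (- or left out, the last holds). The fingers move at their own pace and stop on an object; the grip force is fixed at half the most. Time passes only in rows, so rows that do not move let the fingers close. It gives the time, the measured TCP pose, the force and the opening at its end, in the units of the state.
- readout.observe(): the state, without advancing time (a new reading comes with each control period).
- optics.grab_frame(name): name is "scene" or "side" or "wrist"; returns the picture (420x560x3 uint8, blue, green, red); there is no depth.
- optics.camera_info(name): a dict with "intrinsics" (3x3 intrinsics, pixels), "k1" (the pictures are not rectified: a ray, as slopes to the right and down, at radius r is drawn at 1 + k1 r^2 times it, then the intrinsics apply), "rvec" (rotation vector, rad) and "tvec" (3), from world to camera coordinates, as OpenCV has them. Camera axes: x right, y down, z forward; pixel columns grow to the right and rows downward; lengths in m; the calibration is good to about 2 mm. A picture is of the moment at which its call begins: read the wrist's pose just before it. camera_info takes no time and is no camera call; for the wrist camera it gives the pose at the moment of the call.
- order.hand_in(): hands the job in, once; it reports no verdict.
The state is a dict: "time": time; "q": joint angles; "qvel": joint speeds; "joint_torque": joint torques, N m; "eef_pos": TCP position; "tool_rot": TCP orientation; "wrist_force": force on the tool from outside, world axes, zero at the start; "torque": the same for the moment, N m; "finger_gap": opening from 0.0 (shut) to 1.0 (fully open).
Only numpy, scipy, OpenCV 4.12 (cv2) and the standard library are available. Lean on these libraries where they do the work, as an engineer would, in place of code of your own. Each camera call takes 0.05 s, during which the arm holds its last target. There are 200 camera calls.

## Working session

There is one attempt and no reset: what is moved stays moved. The work goes in short steps, Python scripts to look and compute and a shell command to move; the robot and the scene stay as the last step left them, time stands still between calls to the robot, and variables do not carry over. Pictures are saved under pics/ and viewed, on a budget of 10 in all, crops included, one or two more only if the job needs it, and the job is handed in when it is done.

```bash
mkdir -p pics; cat > h.py <<'E'
import numpy as np, cv2
from station import readout, optics, order
def cam(n):
    c=optics.camera_info(n); K=np.array(c["intrinsics"]);R=cv2.Rodrigues(np.array(c["rvec"],float))[0];t=np.array(c["tvec"],float).ravel()
    return K,c["k1"],R,t
def ray(n,uv,C=None):
    K,k,R,t=C or cam(n); d=np.array([[uv]],float)
    p=cv2.undistortPoints(d,K,np.array([k,0,0,0,0.])).ravel()
    return -R.T@t, R.T@np.array([p[0],p[1],1])
def onz(n,uv,z,C=None):
    o,d=ray(n,uv,C); return o+d*(z-o[2])/d[2]
def proj(n,P,C=None):
    K,k,R,t=C or cam(n)
    return cv2.projectPoints(np.array(P,float).reshape(-1,1,3),cv2.Rodrigues(R)[0],t,K,np.array([k,0,0,0,0.]))[0].reshape(-1,2)
E
python3 - <<'E'
from h import *
for n in("scene","side"):
    cv2.imwrite(f"pics/{n}0.png",optics.grab_frame(n)); K,k,R,t=cam(n); print(n,K[0,0],k,-R.T@t,R[2])
print(readout.observe())
E
```

```text
scene 443.3475923144851 0.01893134541672889 [ 1.20673409 -0.35266735  0.90705842] [-0.61806983  0.3761649  -0.6902823 ]
side 434.7914253532883 -0.053824548798154376 [-0.15229246 -0.59798607  1.03953913] [ 0.45432608  0.51113885 -0.72960598]
{'time': 0.1, 'q': array([-3.38573718e-06,  2.38705537e-01, -1.41663219e-02,  1.31920081e+00,
       -1.41399300e-05,  1.57079974e+00]), 'qvel': array([-1.28749598e-03, -1.92277201e-03,  2.18456886e-03, -1.70128351e-03,
        6.67418575e-04, -9.23328620e-05]), 'joint_torque': array([-1.94144020e-03, -5.39726973e+01,  3.46997201e+01,  1.33770503e-02,
       -6.54985024e-05, -4.83787790e-05]), 'eef_pos': array([ 5.24650683e-01, -5.85004314e-06,  2.49451312e-01]), 'tool_rot': array([-4.46256084e-04,  7.07109038e-01,  7.07104236e-01, -4.56254535e-04]), 'wrist_force': array([ 0.4877034 ,  0.5566219 , -0.05804333]), 'torque': array([ 0.01310285,  0.00294946, -0.01511088]), 'finger_gap': 0.996748243952816}
```

View pics/scene0.png

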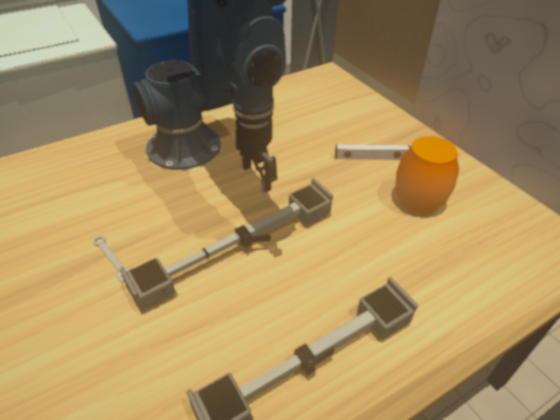

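View pics/side0.png

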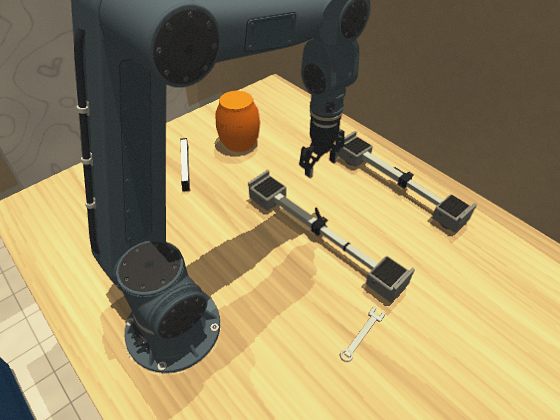

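Scene: the near rail's fixed foot is at (150,283), tape (206,254), collar (244,237), lever tip (268,238) and sliding foot (310,202). Side: tape (346,246), collar (318,225), sliding foot (267,188). The wrench, level and tub are clear of the rail.

```bash
python3 - <<'E'
from h import *
for nm,s,d,z in [("tape",(206,254),(346,246),.06),("collar",(244,237),(318,225),.06),("tip",(268,238),(317,210),.055),("foot",(311,202),(267,188),.074),("ffoot",(150,279),(389,273),.074)]:
    print(nm,onz("scene",s,z).round(3),onz("side",d,z).round(3))
a=cv2.imread("pics/scene0.png")[170:310,120:340]; b=cv2.imread("pics/side0.png")[165:305,240:420]
cv2.imwrite("pics/c1.png",np.hstack([cv2.resize(a,None,fx=2,fy=4*.5),cv2.resize(b,None,fx=2,fy=2)]))
E
```

```text
tape [ 0.519 -0.142  0.06 ] [ 0.501 -0.143  0.06 ]
collar [ 0.517 -0.036  0.06 ] [ 0.497 -0.033  0.06 ]
tip [0.548 0.017 0.055] [0.542 0.015 0.055]
foot [0.509 0.174 0.074] [0.476 0.177 0.074]
ffoot [ 0.532 -0.286  0.074] [ 0.51  -0.29   0.074]
```

View pics/c1.png

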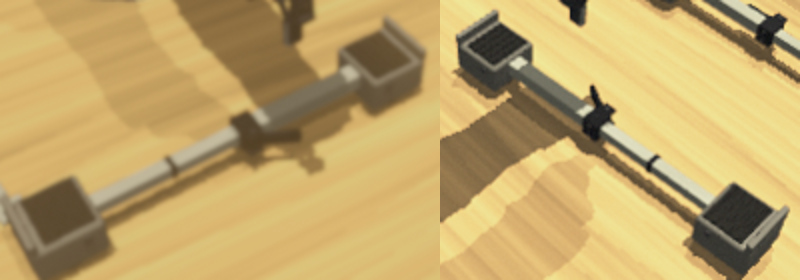

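```bash
python3 - <<'E'
from h import *
cv2.imwrite("pics/w0.png",optics.grab_frame("wrist")); K,k,R,t=cam("wrist");print(K,k,-R.T@t,R)
E
```

```text
[[297.18516507   0.         274.84274414]
 [  0.         297.18516507 206.09392293]
 [  0.           0.           1.        ]] -0.0054998727688470505 [0.52460728 0.07725351 0.37335021] [[ 9.99999826e-01  6.32046161e-05 -5.87363427e-04]
 [ 2.38003867e-04 -9.53102937e-01  3.02646220e-01]
 [-5.40689169e-04 -3.02646307e-01 -9.53102786e-01]]
```

View pics/w0.png

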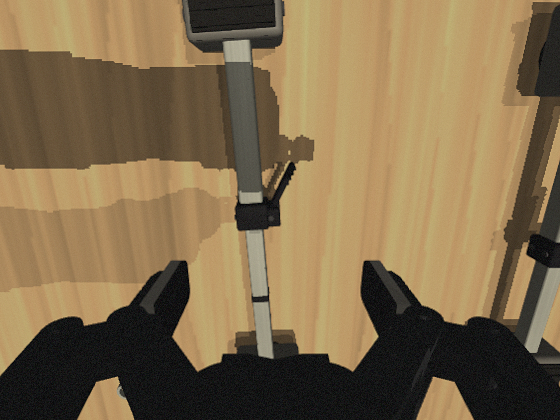

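Wrist view: collar's open edge near (257,229), tape's near edge near (260,296), lever tip (293,166), tube running up to the sliding foot from (238,42); lever to the right (+x).

```bash
python3 - <<'E'
from h import *
C=cam("wrist")
for nm,uv,z in [("mouth",(257,229.5),.068),("tape",(260,296),.060),("tubeL",(224,64),.063),("tubeR",(251,64),.063),("tubeL2",(239,180),.063),("tubeR2",(262,180),.063),("tip",(294,166),.061),("barL",(254,290),.06),("barR",(268,290),.06)]:
    print(nm,onz("wrist",uv,z,C).round(4))
g=cv2.cvtColor(cv2.imread("pics/w0.png"),cv2.COLOR_BGR2GRAY)
print(g[215:310,254:262].mean(1).astype(int)); 
for r in (64,120,170,260):print(r,g[r,215:285])
E
```

```text
mouth [ 0.5047 -0.0469  0.068 ]
tape [ 0.5063 -0.1378  0.06  ]
tubeL [0.476  0.1207 0.063 ]
tubeR [0.5017 0.1207 0.063 ]
tubeL2 [0.4862 0.0079 0.063 ]
tubeR2 [0.5107 0.0079 0.063 ]
tip [0.5447 0.0226 0.061 ]
barL [ 0.4991 -0.1293  0.06  ]
barR [ 0.5161 -0.1293  0.06  ]
[ 31  31  32  32  32  31  29  28  30  30  31  29  29  27  66 120 145 144
 155 166 166 164 165 166 166 167 165 166 165 164 165 165 164 165 165 166
 164 165 165 165 164 165 164 165 164 162 165 164 165 164 163 163 163 163
 162 163 162 162 163 162 163 162 162 162 161 161 161 160 161 160 160 161
 160 159 159 159 159 159 159 158 156 114  22  30  32  29  27 117 160 157
 153 153 154 153 153]
64 [161 143 129 126 130 127 132 138 145 122  80  77  83  88  91  85  87  86
  86  87  90  90  88  91  90  86  91  94  91  89  89  92  93  95  83 119
  93  59 142 163 160 156 158 162 157 158 160 157 158 157 154 154 156 153
 148 150 154 151 151 150 155 149 154 148 154 153 155 151 157 154]
120 [ 86  85  83  85  84  84  86  75  61  64  67  66  67  65  67  59  70  76
  83  81  82  84  82  87  89  85  83  88  88  90  88  92  87  85  85  89
  87  87  89  80  75  57  69  79  85  84  84  85  84  84  84  82  81  76
  76  82  78  77  77  77  75  79  79  77 138 165 165 164 165 164]
170 [164 162 166 166 113 141 169 171 168 169 164 169 170 174 159 155 155 157
 159 108  54  63  72  79  83  80  86  81  81  79  83  84  84  85  82  81
  85  86  84  82  81  81  80  81  74  60  70  81  81  75 140 162 154 155
 152 131 122 123 123  85  54  56  57  60  57  79  83  87  84 146]
260 [157 161 158 161 163 158 163 160 165 165 166 168 168 167 166 164 163 168
 168 167 170 170 170 171 168 168 153 144 143 141 138 139 139 131 152 162
 162 162 163 160 162 161 163 164 164 164 163 165 161 135  77 132 160 156
 159 158 160 163 159 160 160 157 159 160 157 162 163 165 168 165]
```

```bash
python3 -m handwheel '[{"wz":-8},{}]' 1; python3 -c "
from h import *
print(readout.observe()['q'])"
```

```text
[-7.31584621e-06  2.38671075e-01 -1.40420523e-02  1.31921886e+00
  6.38339823e-06  1.57081027e+00]invalid input at $[0]: expected keys dx, dy, dz, wx, wy, wz
```

```bash
python3 -m handwheel '[{"dx":0,"dy":0,"dz":0,"wx":0,"wy":0,"wz":-8},{"dx":0,"dy":0,"dz":0,"wx":0,"wy":0,"wz":0}]' 1; python3 -c "
from h import *
print(readout.observe()['q'])"
```

```text
time: 0.35
eef_pos: [0.5248, -0.0, 0.2497]
tool_rot: [-0.0, 0.655, 0.755, -0.0]
wrist_force: [-0.8, 0.0, -0.4]
finger_gap: 0.999
[ 2.24406610e-05  2.38447533e-01 -1.38045663e-02  1.31919556e+00
 -4.32613314e-05  1.42884678e+00]
```

```bash
R='x'; python3 -m handwheel '[{"dx":0,"dy":0,"dz":0,"wx":0,"wy":0,"wz":-8.5},{"dx":0,"dy":0,"dz":0,"wx":0,"wy":0,"wz":-8.5},{"dx":0,"dy":0,"dz":0,"wx":0,"wy":0,"wz":-8.5},{"dx":0,"dy":0,"dz":0,"wx":0,"wy":0,"wz":-8.5},{"dx":0,"dy":0,"dz":0,"wx":0,"wy":0,"wz":-8.5},{"dx":0,"dy":0,"dz":0,"wx":0,"wy":0,"wz":-8.5},{"dx":0,"dy":0,"dz":0,"wx":0,"wy":0,"wz":-8.5},{"dx":0,"dy":0,"dz":0,"wx":0,"wy":0,"wz":-8.5},{"dx":0,"dy":0,"dz":0,"wx":0,"wy":0,"wz":-8.5},{"dx":0,"dy":0,"dz":0,"wx":0,"wy":0,"wz":-8.5},{"dx":0,"dy":0,"dz":0,"wx":0,"wy":0,"wz":-8.5},{"dx":0,"dy":0,"dz":0,"wx":0,"wy":0,"wz":-8.5},{"dx":0,"dy":0,"dz":0,"wx":0,"wy":0,"wz":-8.5},{"dx":0,"dy":0,"dz":0,"wx":0,"wy":0,"wz":-8.5},{"dx":0,"dy":0,"dz":0,"wx":0,"wy":0,"wz":-8.5},{"dx":0,"dy":0,"dz":0,"wx":0,"wy":0,"wz":-8.5},{"dx":0,"dy":0,"dz":0,"wx":0,"wy":0,"wz":-8.5},{"dx":0,"dy":0,"dz":0,"wx":0,"wy":0,"wz":-8.5},{"dx":0,"dy":0,"dz":0,"wx":0,"wy":0,"wz":-8.5},{"dx":0,"dy":0,"dz":0,"wx":0,"wy":0,"wz":-8.5}]'; python3 -m handwheel '[{"dx":0,"dy":0,"dz":0,"wx":0,"wy":0,"wz":-6.3},{"dx":0,"dy":0,"dz":0,"wx":0,"wy":0,"wz":0},{"dx":0,"dy":0,"dz":0,"wx":0,"wy":0,"wz":0}]'
cat > t.py <<'E'
import sys
from h import *
from scipy.spatial.transform import Rotation as Ro
s=readout.observe();q=s["tool_rot"];R=Ro.from_quat([q[1],q[2],q[3],q[0]])
d=np.array(eval(sys.argv[1]))-s["eef_pos"]
print("tool shift",R.inv().apply(d).round(4),"toolx",R.as_matrix()[:,0].round(4),"z",R.as_matrix()[:,2].round(3))
E
python3 t.py "[.4945,.053,.15]"
```

```text
time: 2.35
eef_pos: [0.5249, -0.0, 0.2498]
tool_rot: [-0.0, -0.695, 0.719, 0.0]
wrist_force: [-0.3, -0.2, 0.2]
finger_gap: 0.999
time: 2.65
eef_pos: [0.5249, -0.0, 0.2499]
tool_rot: [0.0, 0.731, -0.682, -0.0]
wrist_force: [-0.3, -0.3, 0.2]
finger_gap: 0.999
tool shift [-0.055   0.0266  0.0999] toolx [ 0.0696 -0.9976 -0.    ] z [-0. -0. -1.]
```

```bash
python3 -m handwheel '[{"dx":-0.02,"dy":0.01,"dz":0.03,"wx":0,"wy":0,"wz":0},{"dx":-0.02,"dy":0.01,"dz":0.03,"wx":0,"wy":0,"wz":0},{"dx":-0.015,"dy":0.007,"dz":0.03,"wx":0,"wy":0,"wz":0},{"dx":0,"dy":0,"dz":0.01,"wx":0,"wy":0,"wz":0},{"dx":0,"dy":0,"dz":0,"wx":0,"wy":0,"wz":0},{"dx":0,"dy":0,"dz":0,"wx":0,"wy":0,"wz":0}]' 1; python3 -c "
from h import *
import pickle
pickle.dump(cam('wrist'),open('C1.pkl','wb'))
cv2.imwrite('pics/w1.png',optics.grab_frame('wrist'))"
```

```text
time: 3.25
eef_pos: [0.4949, 0.0525, 0.1509]
tool_rot: [-0.0, 0.733, -0.681, 0.0]
wrist_force: [-0.0, -0.4, 0.4]
finger_gap: 1.002
```

View pics/w1.png

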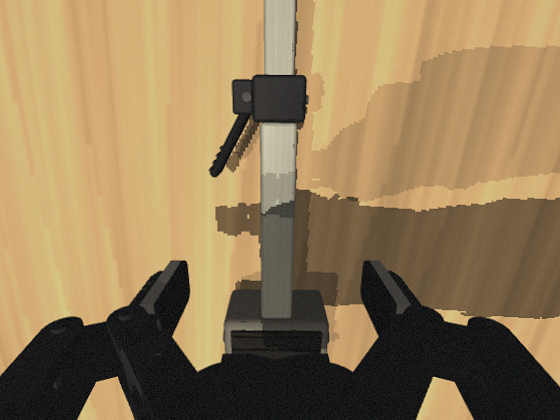

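Wrist: tube nearly vertical in the picture (cols 261–296), collar top edge row ~75, lever tip (214,173); tape still above the frame.

```bash
python3 - <<'E'
from h import *
import pickle
C=pickle.load(open('C1.pkl','rb'))
for nm,uv,z in [("mouth",(280,75.5),.068),("tL",(260.5,270),.063),("tR",(291.5,270),.063),("tL1",(261.5,140),.063),("tR1",(296,140),.063),("tip",(214,173),.061)]: print(nm,onz(0,uv,z,C).round(4))
E
python3 t.py "[.493,.053,.05]"
```

```text
mouth [ 0.4989 -0.0474  0.068 ]
tL [0.5032 0.0966 0.063 ]
tR [0.4784 0.0948 0.063 ]
tL1 [ 0.5085 -0.0056  0.063 ]
tR1 [ 0.4845 -0.0074  0.063 ]
tip [0.5417 0.0207 0.061 ]
tool shift [-0.0008  0.0024  0.1012] toolx [ 7.330e-02 -9.973e-01  1.000e-04] z [ 0.002  0.    -1.   ]
```

```bash
python3 -m handwheel '[{"dx":0,"dy":0.002,"dz":0.03,"wx":0,"wy":0,"wz":0},{"dx":0,"dy":0,"dz":0.03,"wx":0,"wy":0,"wz":0},{"dx":0,"dy":0,"dz":0.03,"wx":0,"wy":0,"wz":0},{"dx":0,"dy":0,"dz":0.011,"wx":0,"wy":0,"wz":0},{"dx":0,"dy":0,"dz":0,"wx":0,"wy":0,"wz":0}]' 1; python3 -m handwheel '[{"dx":0,"dy":0,"dz":0,"wx":0,"wy":0,"wz":0},{"dx":0,"dy":0,"dz":0,"wx":0,"wy":0,"wz":0},{"dx":0,"dy":0,"dz":0,"wx":0,"wy":0,"wz":0},{"dx":0,"dy":0,"dz":0,"wx":0,"wy":0,"wz":0},{"dx":0,"dy":0,"dz":0,"wx":0,"wy":0,"wz":0},{"dx":0,"dy":0,"dz":0,"wx":0,"wy":0,"wz":0}]' 0.25
```

```text
time: 3.8
eef_pos: [0.4919, 0.0522, 0.0487]
tool_rot: [0.001, 0.733, -0.68, -0.0]
wrist_force: [-0.3, -0.4, -0.1]
finger_gap: 1.001
time: 4.4
eef_pos: [0.4933, 0.0528, 0.0501]
tool_rot: [-0.001, 0.733, -0.68, 0.001]
wrist_force: [2.3, -0.0, 6.0]
finger_gap: 0.295
```

```bash
python3 -m handwheel '[{"dx":0,"dy":0,"dz":0,"wx":0,"wy":0,"wz":0},{"dx":0,"dy":0,"dz":0,"wx":0,"wy":0,"wz":0},{"dx":0.01,"dy":0,"dz":0,"wx":0,"wy":0,"wz":0},{"dx":0.01,"dy":0,"dz":0,"wx":0,"wy":0,"wz":0},{"dx":0.01,"dy":0,"dz":0,"wx":0,"wy":0,"wz":0},{"dx":0.01,"dy":0,"dz":0,"wx":0,"wy":0,"wz":0},{"dx":0.01,"dy":0,"dz":0,"wx":0,"wy":0,"wz":0},{"dx":0.01,"dy":0,"dz":0,"wx":0,"wy":0,"wz":0},{"dx":0.01,"dy":0,"dz":0,"wx":0,"wy":0,"wz":0},{"dx":0.005,"dy":0,"dz":0,"wx":0,"wy":0,"wz":0},{"dx":0,"dy":0,"dz":0,"wx":0,"wy":0,"wz":0},{"dx":0,"dy":0,"dz":0,"wx":0,"wy":0,"wz":0}]' 0; python3 -c "
from h import *
import pickle
pickle.dump(cam('wrist'),open('C2.pkl','wb'))
cv2.imwrite('pics/w2.png',optics.grab_frame('wrist'))"
```

```text
time: 5.6
eef_pos: [0.4982, -0.0227, 0.0501]
tool_rot: [-0.0, 0.733, -0.68, 0.001]
wrist_force: [-1.2, -2.0, 9.6]
finger_gap: 0.294
```

View pics/w2.png

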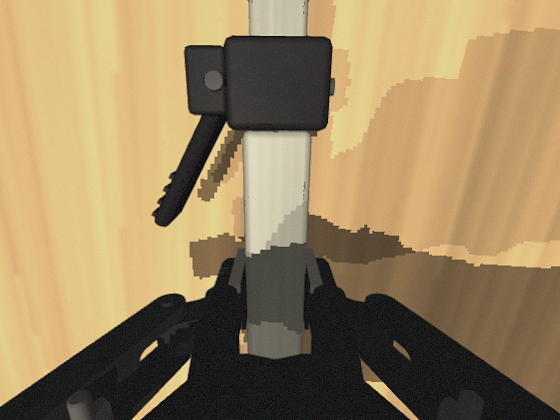

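Leg followed the hand: collar edge at row 36, lever still open (tip (163,222)); tape just beyond the frame.

```bash
python3 -m handwheel '[{"dx":0.007,"dy":0,"dz":0,"wx":0,"wy":0,"wz":0},{"dx":0.006,"dy":0,"dz":0,"wx":0,"wy":0,"wz":0},{"dx":0,"dy":0,"dz":0,"wx":0,"wy":0,"wz":0},{"dx":0,"dy":0,"dz":0,"wx":0,"wy":0,"wz":0}]' 0; python3 - <<'E'
from h import *
C=cam('wrist'); im=optics.grab_frame('wrist'); cv2.imwrite('pics/w3.png',im)
g=cv2.cvtColor(im,cv2.COLOR_BGR2GRAY); print(g[:45,262:296].mean(1).astype(int)); print(readout.observe()["eef_pos"])
for r in (5,10,15,20,25,28,30,34,36,38,40): print(r,onz(0,(278,r),.06,C)[1].round(4),onz(0,(278,r),.068,C)[1].round(4))
E
```

```text
time: 6.05
eef_pos: [0.499, -0.0356, 0.05]
tool_rot: [-0.0, 0.733, -0.68, 0.001]
wrist_force: [-0.7, -1.7, 9.8]
finger_gap: 0.293
[189 189 189 189 189 189 190 191 163  88  56  56  57  57  58  57  57  58
  58  58  58  57  58  57  58  57  58  59  58  58  58  59  58  59  59  59
  25  35  37  42  44  47  50  52  54]
[ 0.49909379 -0.03558578  0.05007803]
5 -0.147 -0.1446
10 -0.1456 -0.1433
15 -0.1441 -0.1419
20 -0.1426 -0.1406
25 -0.1412 -0.1392
28 -0.1403 -0.1384
30 -0.1397 -0.1378
34 -0.1385 -0.1367
36 -0.1379 -0.1361
38 -0.1373 -0.1356
40 -0.1367 -0.135
```

```bash
python3 -m handwheel '[{"dx":0.002,"dy":0,"dz":0,"wx":0,"wy":0,"wz":0},{"dx":0,"dy":0,"dz":0,"wx":0,"wy":0,"wz":0},{"dx":0,"dy":0,"dz":0,"wx":0,"wy":0,"wz":0}]' 0; python3 -m handwheel '[{"dx":0,"dy":0,"dz":0,"wx":0,"wy":0,"wz":0},{"dx":0,"dy":0,"dz":0,"wx":0,"wy":0,"wz":0},{"dx":0,"dy":0,"dz":0,"wx":0,"wy":0,"wz":0},{"dx":0,"dy":0,"dz":0,"wx":0,"wy":0,"wz":0},{"dx":0,"dy":-0.009,"dz":0,"wx":0,"wy":0,"wz":0},{"dx":0,"dy":-0.008,"dz":0,"wx":0,"wy":0,"wz":0},{"dx":0.01,"dy":0,"dz":0,"wx":0,"wy":0,"wz":0},{"dx":0.01,"dy":0,"dz":0,"wx":0,"wy":0,"wz":0},{"dx":0.01,"dy":0,"dz":0,"wx":0,"wy":0,"wz":0},{"dx":0.004,"dy":0,"dz":0,"wx":0,"wy":0,"wz":0},{"dx":0,"dy":0,"dz":0,"wx":0,"wy":0,"wz":0},{"dx":0,"dy":0,"dz":0,"wx":0,"wy":0,"wz":0}]' 1;  python3 -c "
from h import *
import pickle
pickle.dump(cam('wrist'),open('C4.pkl','wb'))
cv2.imwrite('pics/w4.png',optics.grab_frame('wrist'))"
```

```text
time: 6.4
eef_pos: [0.4992, -0.0371, 0.0501]
tool_rot: [-0.0, 0.733, -0.68, 0.001]
wrist_force: [-0.7, -0.5, 9.8]
finger_gap: 0.29
time: 7.6
eef_pos: [0.518, -0.0699, 0.049]
tool_rot: [0.0, 0.733, -0.68, -0.0]
wrist_force: [-0.3, -0.6, 0.4]
finger_gap: 1.0
```

View pics/w4.png

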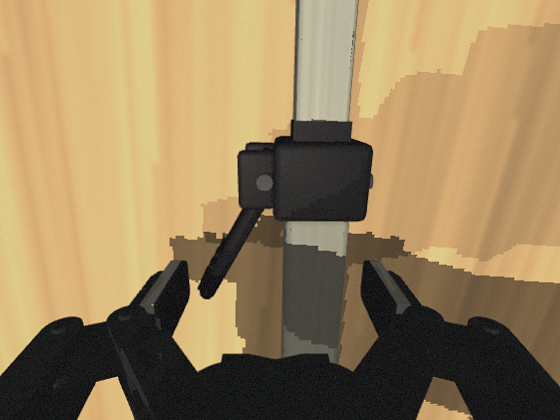

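Tape rows ~121–139 now directly against the collar (edge ~139); lever (207,292) between the open fingers. Measure the visible tape.

```bash
python3 - <<'E'
from h import *
import pickle
C=pickle.load(open('C4.pkl','rb'))
im=cv2.imread('pics/w4.png'); g=cv2.cvtColor(im,cv2.COLOR_BGR2GRAY)
for a,b in((298,308),(312,335),(338,348)): print(g[115:155,a:b].mean(1).round(0).astype(int))
for r in (121,122,136,137,138,139,140): print(r,onz(0,(322,r),.06,C).round(4)[:2],onz(0,(322,r),.068,C)[1].round(4))
print(C[2].T@-C[3])
cv2.imwrite('pics/c4.png',cv2.resize(cv2.convertScaleAbs(im[105:235,225:385],alpha=2.2),None,fx=4.5,fy=4.5,interpolation=cv2.INTER_CUBIC))
E
```

```text
[184 184 184 186 186 155  64  48  53  52  54  53  52  52  53  51  52  51
  52  52  51  53  52  50  53  49  37  20  25  30  34  34  42  45  48  52
  52  53  52  54]
[185 185 185 187 171 115  60  47  50  49  48  49  49  50  49  49  49  48
  48  48  49  48  48  48  48  49  37  20  25  28  31  36  40  43  45  47
  49  49  50  50]
[178 178 177 177 180 171 123  41  45  46  48  46  46  46  46  46  45  46
  46  45  47  47  45  46  44  44  34  19  23  25  32  36  37  41  44  42
  45  45  46  45]
121 [ 0.5061 -0.1456] -0.1457
122 [ 0.5061 -0.1452] -0.1454
136 [ 0.5055 -0.1403] -0.1408
137 [ 0.5054 -0.1399] -0.1404
138 [ 0.5054 -0.1395] -0.1401
139 [ 0.5053 -0.1392] -0.1398
140 [ 0.5053 -0.1388] -0.1394
[ 0.52351541 -0.14762305  0.17279428]
```

View pics/c4.png

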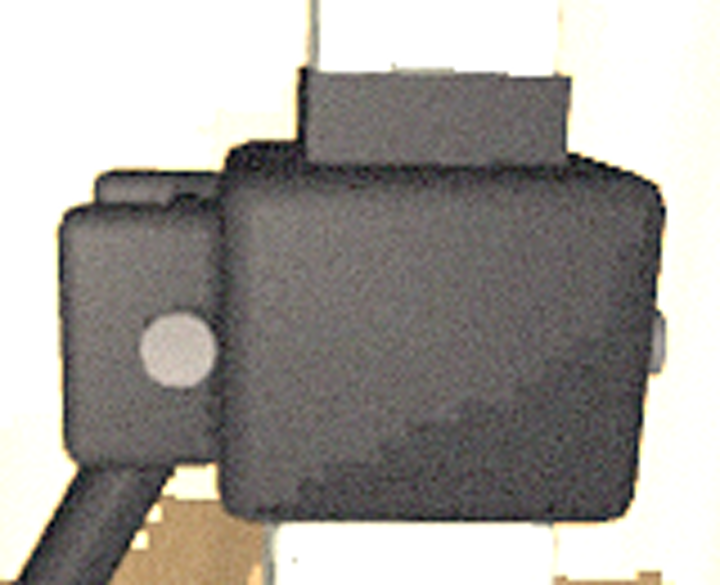

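Collar edge sits at the tape's near edge: 7.5 mm of the 8 mm tape is visible, with no bare gap (about 0.5 mm over). That is good enough, so I'll close gradually, following with the arm so the tube-side pad stays at the tube.

```bash
python3 -m handwheel '[{"dx":0.002,"dy":0,"dz":0.001,"wx":0,"wy":0,"wz":0},{"dx":0,"dy":0,"dz":0,"wx":0,"wy":0,"wz":0},{"dx":0,"dy":0,"dz":0,"wx":0,"wy":0,"wz":0}]' 0.7; python3 -m handwheel '[{"dx":0,"dy":0.001,"dz":0,"wx":0,"wy":0,"wz":0},{"dx":0,"dy":0.001,"dz":0,"wx":0,"wy":0,"wz":0},{"dx":0,"dy":0,"dz":0,"wx":0,"wy":0,"wz":0}]' 0.63;  python3 -m handwheel '[{"dx":0,"dy":0.001,"dz":0,"wx":0,"wy":0,"wz":0},{"dx":0,"dy":0.001,"dz":0,"wx":0,"wy":0,"wz":0},{"dx":0,"dy":0,"dz":0,"wx":0,"wy":0,"wz":0}]' 0.59
```

```text
time: 7.95
eef_pos: [0.5184, -0.0715, 0.0486]
tool_rot: [-0.0, 0.733, -0.68, 0.0]
wrist_force: [-1.3, 0.3, 7.8]
finger_gap: 0.7
time: 8.25
eef_pos: [0.5155, -0.0713, 0.0485]
tool_rot: [0.0, 0.733, -0.68, -0.001]
wrist_force: [-5.1, 1.9, 10.0]
finger_gap: 0.632
time: 8.55
eef_pos: [0.5137, -0.0713, 0.0485]
tool_rot: [-0.0, 0.733, -0.68, -0.001]
wrist_force: [-4.1, 3.3, 10.0]
finger_gap: 0.589
```

```bash
cat > m.py <<'E'
from h import *
import sys
C=cam('wrist'); im=optics.grab_frame('wrist'); cv2.imwrite(sys.argv[1],im)
g=cv2.cvtColor(im,cv2.COLOR_BGR2GRAY).astype(float)
# bar columns from bright part at row 105
top=np.where(g[105]>0)[0]
P=proj(0,[[.5054,-.142,.06]],C)[0]; u=int(P[0]); p=g[105:165,u-10:u+10].mean(1)
print("col",u,p[5:50].astype(int))
a=np.where(p<110)[0][0]; far=105+a-1+(p[a-1]-110)/(p[a-1]-p[a])
j=a+8+np.argmin(p[a+8:a+40]); lev=p[a+4:j-5].mean(); h=(lev+p[j])/2
k=j
while p[k]<h:k-=1
near=105+k+(p[k]-h)/(p[k]-p[k+1])
yf,yn=[onz(0,(u,r),.06,C)[1] for r in(far,near)]
print("far,junction rows",far,near,"y",yf,yn,"visible tape mm",1000*(yn-yf))
E
python3 m.py pics/w5.png
```

```text
col 311 [192 192 192 192 192 192 192 192 192 192 193 195 183 129  73  49  52  52
  52  52  52  53  51  52  51  51  51  52  52  52  52  47  26  22  25  31
  34  39  43  47  49  50  53  53  51]
far,junction rows 123.34717314487632 141.48209134615385 y -0.14588893020511204 -0.13943546125651668 visible tape mm 6.453468948595359
```

The leg crept about 1 mm further in (visible tape 6.45 mm). I'll pull it back slightly while it is held lightly, then remeasure.

```bash
python3 -m handwheel '[{"dx":-0.001,"dy":0,"dz":0,"wx":0,"wy":0,"wz":0},{"dx":-0.001,"dy":0,"dz":0,"wx":0,"wy":0,"wz":0},{"dx":0,"dy":0,"dz":0,"wx":0,"wy":0,"wz":0},{"dx":0,"dy":0,"dz":0,"wx":0,"wy":0,"wz":0}]' 0.59; python3 m.py pics/w6.png
```

```text
time: 9.0
eef_pos: [0.5137, -0.0706, 0.0485]
tool_rot: [0.001, 0.733, -0.68, 0.0]
wrist_force: [-3.5, -4.4, 7.3]
finger_gap: 0.593
col 311 [192 192 192 192 192 192 192 192 192 194 174 111  62  51  53  54  52  53
  52  53  52  52  51  51  51  51  52  50  53  50  45  35  21  24  31  34
  36  42  46  47  50  52  52  52  53]
far,junction rows 121.02572016460906 140.87091791703443 y -0.14590870325324806 -0.1388581472535429 visible tape mm 7.050555999705166
```

```bash
python3 -m handwheel '[{"dx":-0.001,"dy":0,"dz":0,"wx":0,"wy":0,"wz":0},{"dx":-0.0005,"dy":0,"dz":0,"wx":0,"wy":0,"wz":0},{"dx":0,"dy":0,"dz":0,"wx":0,"wy":0,"wz":0},{"dx":0,"dy":0,"dz":0,"wx":0,"wy":0,"wz":0}]' 0.59; python3 m.py pics/w6b.png
```

```text
time: 9.45
eef_pos: [0.5136, -0.0692, 0.0485]
tool_rot: [0.001, 0.733, -0.68, 0.001]
wrist_force: [-4.3, -4.1, 8.1]
finger_gap: 0.592
col 311 [192 193 193 192 193 195 182 121  70  50  54  54  53  53  52  52  53  52
  53  53  52  52  52  52  51  51  52  53  51  50  68  72  16  25  26  33
  39  43  47  48  50  53  53  53  52]
far,junction rows 117.22859922178988 141.67490231439734 y -0.14589656204196677 -0.13723511519257886 visible tape mm 8.66144684938791
```

A faint bright sliver shows a ~0.6 mm gap, which balances the tendency to creep inward. Continue closing in steps.

```bash
python3 -m handwheel '[{"dx":0,"dy":0.001,"dz":0,"wx":0,"wy":0,"wz":0},{"dx":0,"dy":0.001,"dz":0,"wx":0,"wy":0,"wz":0},{"dx":0,"dy":0,"dz":0,"wx":0,"wy":0,"wz":0}]' 0.53; python3 m.py pics/w7.png
```

```text
time: 9.8
eef_pos: [0.5111, -0.069, 0.0485]
tool_rot: [0.001, 0.733, -0.68, -0.0]
wrist_force: [-5.6, -2.4, 10.1]
finger_gap: 0.533
col 304 [193 193 193 193 193 170 107  60  53  55  54  55  55  53  54  53  55  53
  55  53  54  53  52  53  52  53  52  52  52  59  53  19  26  31  35  39
  43  48  49  51  52  52  52  54  53]
far,junction rows 115.95816890292028 140.49972466960352 y -0.1458969099693322 -0.1372241645088197 visible tape mm 8.672745460512498
```

```bash
python3 -m handwheel '[{"dx":0,"dy":0.001,"dz":0,"wx":0,"wy":0,"wz":0},{"dx":0,"dy":0.0015,"dz":0,"wx":0,"wy":0,"wz":0},{"dx":0,"dy":0,"dz":0,"wx":0,"wy":0,"wz":0}]' 0.47; python3 m.py pics/w8.png
```

```text
time: 10.15
eef_pos: [0.5085, -0.0689, 0.0484]
tool_rot: [0.001, 0.733, -0.68, -0.0]
wrist_force: [-6.8, -0.3, 11.1]
finger_gap: 0.471
col 297 [193 193 194 196 182 121  72  53  56  55  55  55  56  55  56  56  56  55
  56  55  54  55  55  53  54  54  53  53  62  61  18  24  29  35  39  44
  47  50  52  54  55  54  55  54  54]
far,junction rows 115.23387096774194 139.56516765285997 y -0.14588953186117307 -0.13730359449705923 visible tape mm 8.585937364113839
```

```bash
python3 -m handwheel '[{"dx":0,"dy":0.001,"dz":0,"wx":0,"wy":0,"wz":0},{"dx":0,"dy":0.001,"dz":0,"wx":0,"wy":0,"wz":0},{"dx":0,"dy":0,"dz":0,"wx":0,"wy":0,"wz":0}]' 0.42; python3 -m handwheel '[{"dx":0,"dy":0.001,"dz":0,"wx":0,"wy":0,"wz":0},{"dx":0,"dy":0,"dz":0,"wx":0,"wy":0,"wz":0},{"dx":0,"dy":0,"dz":0,"wx":0,"wy":0,"wz":0},{"dx":0,"dy":0,"dz":0,"wx":0,"wy":0,"wz":0},{"dx":0,"dy":0,"dz":0,"wx":0,"wy":0,"wz":0}]' 0;python3 m.py pics/w9.png
```

```text
time: 10.5
eef_pos: [0.5064, -0.0689, 0.0484]
tool_rot: [0.001, 0.733, -0.68, -0.0]
wrist_force: [-6.6, -0.3, 10.9]
finger_gap: 0.423
time: 11.0
eef_pos: [0.5046, -0.0691, 0.0487]
tool_rot: [0.001, 0.733, -0.68, -0.001]
wrist_force: [-11.7, -0.6, 17.5]
finger_gap: 0.371
col 287 [192 192 193 190 160  97  58  56  57  57  58  57  56  57  57  56  57  57
  56  57  57  56  57  56  56  55  55  63  65  31  21  26  32  36  41  45
  50  51  54  55  54  56  55  54  54]
far,junction rows 114.80544435548438 138.7746735074627 y -0.14589616739098313 -0.13742071456791627 visible tape mm 8.47545282306686
```

View pics/w9.png

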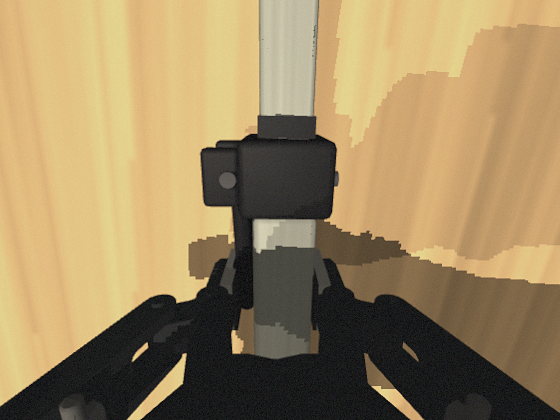

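The lever lies flat along the tube (cols 237–253, rows 215–308) between the pads. The collar edge is at row ~139, meeting the tape within ~0.5 mm. Let it settle and check for change.

```bash
python3 -m handwheel '[{"dx":0,"dy":0.001,"dz":0,"wx":0,"wy":0,"wz":0},{"dx":0,"dy":0,"dz":0,"wx":0,"wy":0,"wz":0},{"dx":0,"dy":0,"dz":0,"wx":0,"wy":0,"wz":0},{"dx":0,"dy":0,"dz":0,"wx":0,"wy":0,"wz":0},{"dx":0,"dy":0,"dz":0,"wx":0,"wy":0,"wz":0},{"dx":0,"dy":0,"dz":0,"wx":0,"wy":0,"wz":0}]' 0;python3 m.py pics/w10.png; python3 - <<'E'
from h import *
im=cv2.imread('pics/w10.png')[105:325,190:350]
cv2.imwrite('pics/c10.png',cv2.resize(cv2.convertScaleAbs(im,alpha=2.2),None,fx=2.7,fy=2.7,interpolation=cv2.INTER_CUBIC))
E
```

```text
time: 11.65
eef_pos: [0.5046, -0.0691, 0.0488]
tool_rot: [0.001, 0.733, -0.68, -0.0]
wrist_force: [-7.2, -0.3, 14.7]
finger_gap: 0.372
col 287 [192 192 193 191 160  98  58  56  57  57  58  57  57  58  56  56  57  57
  56  57  57  56  56  56  55  56  54  63  65  32  19  27  32  37  41  46
  50  51  53  54  54  55  55  54  54]
far,junction rows 114.80871670702179 138.8284099544073 y -0.1459036937788901 -0.13740744693746323 visible tape mm 8.496246841426858
```

View pics/c10.png

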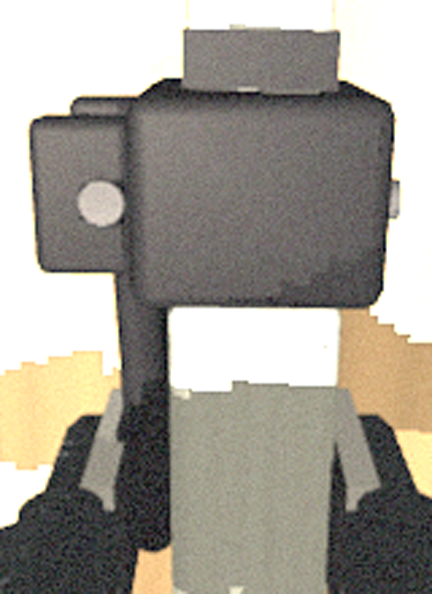

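The lever is flat on the tube, both pads are in contact, and the tape meets the collar. Everything has been steady for 0.6 s, so I'm handing in.

```bash
python3 -c "
from station import order
print(order.hand_in())"
```

```text
the job is handed in; nothing more can be done
None
```

I pushed the leg in about 91 mm to the tape, then squeezed the cam lever shut. I handed in at about 12 s with the hand still gripping the leg.

- **Mark:** In the last wrist picture the collar's open end meets the tape's near edge within about 0.5 mm, on the gap side. It did not change over the last 0.6 s.
- **Lever:** It lies flat along the tube with both pads in contact. The gripper reads 0.372, about 32 mm, where 35 mm was expected. The gripper also read about 1 mm low on the bare tube, which explains only part of that difference. I judged the lever shut from the picture.
- **Creep during the squeeze:** At the first squeeze the leg crept about 1 mm too far over the tape. I drew it back while the lever was part-way shut, then finished closing without further shift.
- **Forces and bystanders:** The highest wrist force I saw was about 21 N. The hand never went near the wrench, the level or the tub. I did not take a final picture of them.

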